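# Take a reading at the second filter of a photometer

### The job

Take the reading of the cuvette in the photometer with its second filter: push the black filter lever along its slot, on past the first click, to the stop at the far end (the mark with two dots), and push the sample-chamber lid over so that it is fully shut over the cuvette. With both done, press the raised round measuring key and let it come up again. Push the lever without gripping it and force nothing; the cuvette stays in its well, and nothing that stands on or beside the photometer is picked up or shifted.

Things in the scene. Friction and masses are not known exactly. Their poses are not given: they have to be found in the camera images.
- photometer: White bench photometer, fixed. Origin at table height; frame: +x to its back, +y to its left as the operator sees it, z up. It reaches from x = -95 to +65 and y = -120 to +120 mm; flat deck 70 mm high, the front 40 mm slope down (display, three flat keys not used). On the deck: lever slot right of the middle, sample chamber with lid at the back left, round measuring key before it.
- filter_lever (a joint): Filter lever, in m: 0 at the zero stop near the middle of the deck, where it starts; grows as it slides to the photometer's right (-y). It clicks in at 0, 0.022 (first filter, one dot) and 0.044 (second filter, two dots, end stop). Leaving a click takes 4 to 5 N; the hump lies half-way between clicks, and past it the lever springs on to the next click by itself.
- lever_cap (a point): Centre of the filter lever's black cap, 20 mm (x) by 14.5 mm (y, along the slot) by 21 mm high; its underside is 9 mm and its top 30 mm above the deck. It is pushed on its +y face; if the fingers press its other half too (a grip), that counts as gripping. The deck is free for 60 mm on the pushing side (then comes the sample chamber) and for 40 mm beyond the stop.
- sample_lid (a joint): Lid angle in rad: 0 shut, 1.6 to 1.85 at the start (standing open, leaning back), 1.92 at most. Grey hollow cap, 56 mm from hinge to front edge, 46 mm wide, 16 mm thick. Stiff hinge: it stays where left above about 0.7 rad and falls shut below about 0.5; a push of 1 to 2 N at the free edge moves it.
- lid_hinge (a point): Middle of the lid's hinge line, 3.5 mm above the deck; the line runs along y of photometer, and the lid reaches from it to -x of photometer when shut.
- lid_edge (a point): Middle of the lid's free edge, on its outer (top) face, 53 mm along the lid from the hinge and 16 mm out from the hinge line square to the lid. When the lid is shut this is 19.5 mm above the deck; when it is open the outer face looks to the back.
- measure_key (a joint): How far the round measuring key is pressed, in m: 0 up, 0.004 right down; it springs back. 1.5 N starts it and 4 N takes it right down; it counts as pressed from 0.0025.
- key_top (a point): Centre of the top of the measuring key, a white round key of 23 mm diameter that stands 6 mm above the deck.
- cuvette: Clear plastic cuvette, 13 x 13 x 46 mm, standing loose and upright in the well of the sample chamber, its top 10 mm above the deck. Origin at the centre of its underside, 34 mm above the table. To be left alone.
- vial: Small clear vial, 24 mm diameter, 26 mm high, standing loose on the deck at the back right. Origin at the centre of its underside. To be left alone.
- dropper_a: White dropper bottle with a blue cap, 28 mm diameter, 73 mm high, on the table near the photometer's right side. Origin at the centre of its underside. To be right alone.
- dropper_b: White dropper bottle with an orange cap, 28 mm diameter, 73 mm high, near the other one. Origin at the centre of its underside. To be left alone.
- sample_cup: Sample cup with a red screw cap, 44 mm diameter, 76 mm high, on the table near the photometer's left side. Origin at the centre of its underside. To be left alone.

How it is judged:
By the outcome, as a careful person would: the job done as asked, in the order asked, and still so for the second after the job is handed in, with the robot touching nothing.
It also fails if it takes over 51 s, if anything falls off the work surface, if the arm or the gripper's body presses on something with over 40 N, if the wrist force passes 120 N, or if a joint passes its speed limit or range.

### The arm

A 6-joint arm with a two-finger parallel gripper is mounted at the origin on the work surface; the furniture and walls round the work are solid. World frame = base frame: x ahead of the robot, y to its left, z up, the work surface at z = 0. Lengths are in mm, angles in rad, forces in N, time in s.
With the tool pointing down it reaches from about 300 to 775 mm from the base axis. Payload 14.6 kg.
Tool frame: the origin (TCP) lies at the very end of the fingers, on their centre line; the grasp point (between the pads) lies 19 mm behind it; z points along the fingers, y is the line along which they close (so a half turn about z gives the same grasp; the last joint's range is limited). The gripper opens to 94 mm and grips with 3 to 60 N. Pads are 16 mm wide; open, the fingers measure 119 mm over their backs; the gripper's body (75 mm by 177 mm) begins 78 mm behind the grasp point.
Start: joints at [-1.363, 0.3, 1.521, -0, 1.321, -0.067], TCP at [149.238, -529.355, 205.446] pointing down, gripper open.
Joint ranges: [-3.03, 3.03], [-0.79, 2.21], [0.23, 2.52], [-1.04, 4.18], [0, 3.07], [-2.55, 2.55]. Speed limits (rad/s): [2.22, 2.22, 2.57, 3.14, 3.14, 3.14].

### API

Orientations are given as [roll, pitch, yaw] about the fixed x, y, z axes, in that order (R = Rz(yaw) Ry(pitch) Rx(roll)).
In Python, from cell import manip, camera, get_calibration gives the robot as it stands. The module is installed in compiled form; this text tells all that it offers.
- The arm moves only by the tool jog_arm, never from a script. Its argument "plan" is one flat list of numbers, 6 for each row, row after row: the shift along the world's x, y, z in m, then the turn, a rotation vector about the world's x, y, z in degrees. A call has 1 to 20 rows; each row is the pose to reach, as a shift and turn from the pose commanded when the call began; what a row does not reach only later rows make up. A row lasts 1/10 s, in which the tool goes at most 50 mm and 8.59 degrees, less where a joint would pass 70% of its speed; a pose out of reach is approached as far as the arm can. A call with a gripper value outside its range is refused whole. "claw" is the finger opening in m, from 0 to 0.094, set as the call begins (left out, the last holds). The fingers move at their own pace and stop on an object; "force" is the grip in N (left out, the last holds). Time passes only in rows, so rows that repeat a pose let the fingers close. It gives the time, the measured TCP pose, the force, the opening and the grip force at its end, in the units of the state.
- manip.read_state(): the state, without advancing time (a new reading comes with each control period).
- camera(name): name is "scene" or "side" or "wrist"; returns (picture, depth): 420x560x3 uint8, red, green, blue; 420x560 float32, mm along the optical axis (not along the pixel's ray), 0 where there is no reading.
- get_calibration(name): a dict with "fx", "fy", "cx", "cy" (pixels), "origin" and "attitude" of the camera in the world. Camera axes: x right, y down, z forward; pixel columns grow to the right and rows downward; lengths in mm; the calibration is good to about 2 mm. A picture is of the moment at which its call begins: read the wrist's pose just before it. get_calibration takes no time and is no camera call; for the wrist camera it gives the pose at the moment of the call.
- manip.sign_off(): hands the job in; it is judged then, once.
The state is a dict: "clock": time; "joints": joint angles; "qd": joint speeds; "effort": joint torques, N m; "eef_pos": TCP position; "eef_rot": TCP orientation; "wrist_force": force on the tool from outside, world axes, zero at the start; "moment": the same for the moment, N m; "finger_gap": finger opening in mm; "finger_force": force on a finger pad.
Only numpy, scipy, OpenCV 4.12 (cv2) and the standard library are available. Lean on these libraries where they do the work, as an engineer would, in place of code of your own. Each camera call takes 0.05 s, during which the arm holds its last target. There are 200 camera calls.

## Working session

There is one attempt and no reset: what is moved stays moved. The work goes in short steps, Python scripts to look and compute and a tool call to move; the robot and the scene stay as the last step left them, time stands still between calls to the robot, and variables do not carry over. Pictures are saved under pics/ and viewed, at most 10 in all, crops included, and the job is handed in when it is done.

Besides the shell and the picture viewer there is one more tool, called after "Request:" by a JSON object that holds its "op" and its "data", one argument or row to a line. jog_arm: Moves the arm, as the interface text tells. Its arguments: {"type":"object","properties":{"plan":{"type":"array"},"claw":{"type":"number"},"force":{"type":"number"}},"required":["plan"]}

```bash
mkdir -p pics
python3 - <<'E'
from cell import manip, camera, get_calibration
import cv2,numpy as np
print(manip.read_state())
for n in("scene","side"):
    p,d=camera(n);cv2.imwrite(f"pics/{n}.png",p[:,:,::-1]);np.savez(f"pics/{n}.npz",p=p,d=d)
    print(get_calibration(n))
E
```

```text
{'clock': 0.0, 'joints': array([-1.36261646e+00,  3.00421971e-01,  1.52156181e+00,  2.11175009e-05,
        1.32068740e+00, -6.65926086e-02]), 'qd': array([-1.74969344e-03, -1.27718832e-03, -6.32304781e-04, -3.67140431e-04,
       -1.57379985e-03,  8.62783280e-05]), 'effort': array([ 1.45080387e-03, -5.31802726e+01, -3.52738667e+01,  7.08469050e-02,
        2.41729862e-02, -9.91357524e-05]), 'eef_pos': array([ 149.18491721, -529.12037963,  204.92142707]), 'eef_rot': array([-3.14051788e+00, -9.21781980e-05,  2.74767186e-01]), 'wrist_force': array([0.65908657, 0.37656841, 0.10112919]), 'moment': array([-0.03420095, -0.0141569 ,  0.05664843]), 'finger_force': 0.0, 'finger_gap': 93.86432888176245}
{'fx': 386.29105319561114, 'fy': 386.29105319561114, 'cx': 284.48171234979554, 'cy': 211.04316811158137, 'origin': array([104.3158017 , 778.40090716, 658.0782794 ]), 'attitude': array([-2.30529698, -0.01595821, -2.5471824 ])}
{'fx': 432.5754535997958, 'fy': 432.5754535997958, 'cx': 279.4413665143507, 'cy': 214.66931145194505, 'origin': array([ 239.90538984, -509.41210201,  458.71779432]), 'attitude': array([-2.02676622,  0.02403143, -0.24369236])}
```

View pics/scene.png

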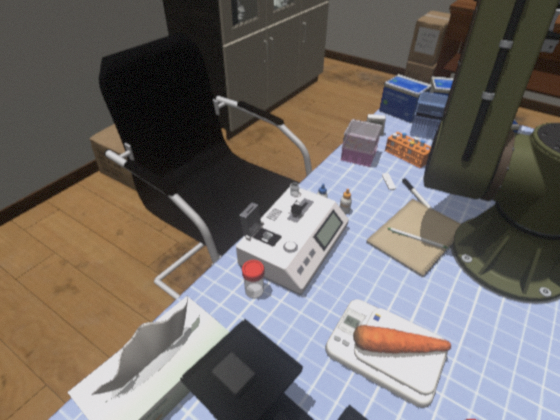

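View pics/side.png

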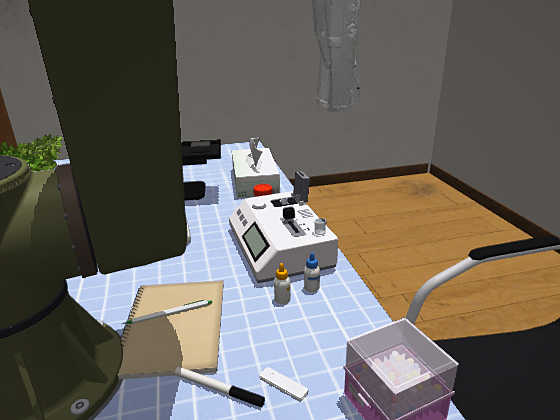

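The scene view shows the photometer at about (290,235), with the lid standing open at (249,220), the lever at (297,208), the key at (290,247), and the cup at (254,280). The side view shows it at (285,230), with the lever at (289,213), the lid at (301,185), the vial at (320,227), and the droppers at (282,285) and (312,273). Next I'll measure these from depth.

```bash
cat > h.py <<'E'
import numpy as np,cv2
from scipy.spatial.transform import Rotation as R
from cell import manip,camera,get_calibration
def cloud(n,d,c=None):
    c=c or get_calibration(n);v,u=np.mgrid[:420,:560]
    P=np.stack([(u-c['cx'])/c['fx']*d,(v-c['cy'])/c['fy']*d,d],-1)
    return P@R.from_euler('xyz',c['attitude']).as_matrix().T+c['origin']
def proj(n,p,c=None):
    c=c or get_calibration(n)
    q=(np.atleast_2d(p)-c['origin'])@R.from_euler('xyz',c['attitude']).as_matrix()
    return q[:,:2]/q[:,2:]*[c['fx'],c['fy']]+[c['cx'],c['cy']]
E
python3 - <<'E'
from h import *
box={'scene':(165,300,225,355),'side':(165,285,222,345)}
for n in box:
    z=np.load(f"pics/{n}.npz");P=cloud(n,z['d']);p=z['p'].astype(int)
    a,b,c,d=box[n];m=np.zeros((420,560),bool);m[a:b,c:d]=1
    m&=(z['d']>0)
    deck=m&(abs(P[...,2]-70)<5)&(p.min(-1)>110)
    k,l,st,_=cv2.connectedComponentsWithStats(deck.astype(np.uint8))
    i=1+np.argmax(st[1:,4]);q=P[l==i]
    print(n,'deck',st[i],np.median(q[:,2]),cv2.minAreaRect(q[:,:2].astype(np.float32)))
    for nm,mm in(('dark',p.max(-1)<60),('red',(p[...,0]>150)&(p[...,1]<60)),):
        mm=mm&m&(P[...,2]>60)
        k,l,st,ce=cv2.connectedComponentsWithStats(mm.astype(np.uint8))
        for j in range(1,k):
            if st[j,4]>12: print(nm,ce[j].round(),st[j,4],np.median(P[l==j],0).round(),P[l==j].min(0).round(),P[l==j].max(0).round())
    a-=10;cv2.imwrite(f"pics/{n}_c.png",cv2.resize(z['p'][a:b,c:d,::-1],None,fx=4,fy=4,interpolation=cv2.INTER_CUBIC))
E
```

```text
scene deck [ 236  188  100   82 3691] 69.54211859624411 ((431.364501953125, 257.8791198730469), (126.71635437011719, 241.8926544189453), 3.885258674621582)
dark [254. 215.] 56 [490. 307. 104.] [479. 302.  86.] [494. 330. 124.]
side deck [ 243  191   95   61 2632] 69.363671861265 ((431.9705810546875, 253.96299743652344), (124.25150299072266, 240.01658630371094), 4.255595684051514)
dark [301. 187.] 309 [486. 304.  99.] [474. 299.  73.] [498. 348. 126.]
dark [284. 202.] 123 [443. 316.  72.] [420. 301.  69.] [475. 337.  75.]
dark [288. 213.] 127 [431. 224.  90.] [422. 219.  75.] [443. 234. 101.]
dark [293. 226.] 46 [434. 206.  71.] [429. 178.  69.] [439. 228.  72.]
dark [261. 235.] 72 [371. 202.  63.] [365. 157.  60.] [377. 259.  66.]
red [262. 187.] 108 [417. 407.  74.] [397. 383.  71.] [438. 427.  76.]
```

View crops.

Run:
```python
from h import *
for n in('scene','side'):
    print(n); z=np.load(f"pics/{n}.npz");P=cloud(n,z['d']);p=z['p'].astype(int)
    o=np.array([426.6,255.6,0]);a=np.radians(4.1);M=np.array([[np.cos(a),np.sin(a),0],[-np.sin(a),np.cos(a),0],[0,0,1]])
    L=(P-o)@M.T
    inb=(abs(L[...,0])<110)&(abs(L[...,1])<118)&(z['d']>0)
    # key: plateau 74..78 near front-left
    for nm,mm in(('key',inb&(L[...,2]>73.5)&(L[...,2]<79)&(L[...,0]<20)&(L[...,1]>10)),
                 ('cap top',inb&(L[...,2]>96)&(L[...,2]<104)&(L[...,1]<20)&(p.max(-1)<90)),
                 ('lid',inb&(L[...,2]>85)&(L[...,1]>15)),('vial',inb&(L[...,2]>85)&(L[...,1]<0)&(L[...,0]>20))):
        q=L[mm]
        if len(q): print(nm,len(q),q.mean(0).round(1),np.percentile(q,[2,50,98],axis=0).round(1).tolist())
    q=L[inb&(L[...,2]>80)&(L[...,1]>15)]
    for zz in range(80,130,8):
        s=q[(q[:,2]>=zz)&(q[:,2]<zz+8)]
        if len(s): print(zz,len(s),np.percentile(s[:,0],[5,50,95]).round(1),np.percentile(s[:,1],[5,50,95]).round(1))
a=cv2.imread("pics/scene_c.png");b=cv2.imread("pics/side_c.png")
h=max(a.shape[0],b.shape[0]);c=np.zeros((h,a.shape[1]+b.shape[1],3),np.uint8);c[:a.shape[0],:a.shape[1]]=a;c[:b.shape[0],a.shape[1]:]=b
s=min(800/c.shape[1],600/c.shape[0]);cv2.imwrite("pics/both.png",cv2.resize(c,None,fx=s,fy=s))
```

```text
scene
key 92 [-24.1  67.1  75.5] [[-42.6, 54.6, 73.6], [-30.7, 67.3, 75.3], [19.5, 77.6, 78.0]]
cap top 36 [  1.1 -21.6  98.8] [[-6.5, -29.6, 96.1], [-0.2, -20.6, 99.0], [11.2, -17.1, 102.3]]
lid 370 [ 65.2  67.9 111.7] [[55.5, 44.4, 86.3], [65.3, 66.1, 112.1], [74.8, 90.2, 133.0]]
vial 72 [ 43.2 -88.   91.4] [[32.1, -99.8, 85.5], [43.5, -87.8, 91.9], [53.6, -75.9, 95.7]]
80 63 [53.3 64.  69.8] [44.8 58.6 89.3]
88 52 [55.5 66.7 70.4] [45.1 58.6 89.7]
96 60 [56.  68.  71.3] [44.7 59.1 89.9]
104 47 [56.4 65.2 71.5] [45.  63.8 89.9]
112 35 [57.2 63.  72.8] [45.  88.4 90. ]
120 87 [58.9 68.  75.2] [44.5 72.8 88.9]
128 64 [58.6 63.6 70.8] [47.8 68.9 87.5]
side
key 50 [-23.8  62.6  75.4] [[-42.2, 53.8, 73.7], [-31.2, 62.8, 75.5], [19.3, 73.9, 78.4]]
cap top 35 [  2.8 -29.8  98.5] [[-6.1, -34.3, 96.3], [3.3, -30.3, 98.5], [11.8, -23.8, 100.9]]
lid 319 [ 64.5  60.4 109.3] [[56.0, 39.5, 85.7], [64.3, 48.0, 108.6], [74.1, 87.5, 131.8]]
vial 109 [ 43.5 -91.   91.2] [[32.9, -101.9, 85.3], [43.6, -93.1, 91.9], [53.9, -78.3, 95.9]]
80 55 [53.9 62.3 69.5] [40.2 44.2 87. ]
88 52 [56.1 63.9 70. ] [40.6 45.1 86. ]
96 53 [56.5 65.  72. ] [40.5 78.8 86.6]
104 53 [57.3 65.2 72.1] [40.2 44.5 86.9]
112 46 [58.5 64.7 73.8] [39.9 43.6 87.3]
120 56 [59.2 67.  74.5] [39.6 46.1 86. ]
128 37 [58.7 63.2 68.8] [44.  60.2 82.6]
```

View pics/both.png

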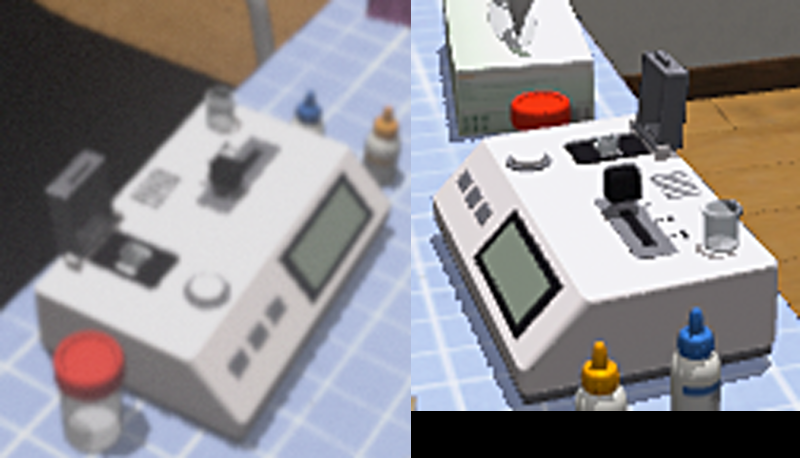

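The scene crop shows the key at (207,289), the cap at (225,175), the open lid at (80,200) and the vial at (221,108), and the side crop agrees. In the photometer frame, the lid is centred at y≈65, the key at (-31,65) and the cap at (2,-25). I'll move in for a close wrist view.

Request:
{"op": "jog_arm", "data": {
  "plan": [0.27,0.23,0.1,0,0,-11.6,0.27,0.23,0.1,0,0,-11.6,0.27,0.23,0.1,0,0,-11.6,0.27,0.23,0.1,0,0,-11.6,0.27,0.23,0.1,0,0,-11.6,0.27,0.23,0.1,0,0,-11.6,0.27,0.23,0.1,0,0,-11.6,0.27,0.77,0.1,0,0,-11.6,0.27,0.77,0.1,0,0,-11.6,0.27,0.77,0.1,0,0,-11.6,0.27,0.77,0.1,0,0,-11.6,0.27,0.77,0.1,0,0,-11.6,0.27,0.77,0.1,0,0,-11.6,0.27,0.77,0.1,0,0,-11.6,0.27,0.77,0.1,0,0,-11.6,0.27,0.77,0.1,0,0,-11.6,0.27,0.77,0.1,0,0,-11.6,0.27,0.77,0.1,0,0,-11.6,0.27,0.77,0.1,0,0,-11.6,0.27,0.77,0.1,0,0,-11.6],
  "claw": 0
}}

```text
clock: 2.1
eef_pos: [418.9, 241.4, 304.9]
eef_rot: [3.141, 0.001, 0.075]
wrist_force: [0.1, -1.3, -0.8]
finger_gap: 0.2
finger_force: 0.0
```

Run:
```python
from h import *
s=manip.read_state();print(s['clock'],s['eef_pos'],s['eef_rot'],s['finger_gap'],s['wrist_force'])
c=get_calibration('wrist');print(c)
p,d=camera('wrist');np.savez('pics/w1.npz',p=p,d=d,c=np.array(c,dtype=object));cv2.imwrite('pics/w1.png',p[:,:,::-1])
```

```text
2.1 [418.88671791 241.35398573 304.85935551] [3.14106349e+00 1.15058370e-03 7.45318571e-02] 0.20772828969937301 [ 0.07008573 -1.32182815 -0.76223104]
{'fx': 334.2088474233464, 'fy': 334.2088474233464, 'cx': 274.7910615984872, 'cy': 204.83635972982984, 'origin': array([484.15093468, 247.50558914, 484.46503513]), 'attitude': array([ 2.91271794e+00, -5.46729162e-04, -1.49615663e+00])}
```

View pics/w1.png

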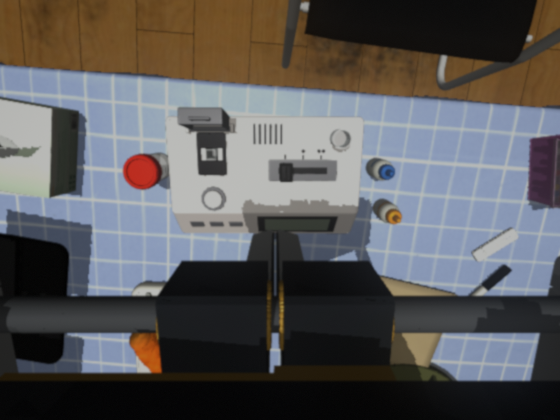

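The wrist view shows the cap at (286,172), the key at (213,199), the open lid's top at (201,118), the cuvette at (211,155) and the vial at (341,139). I'll cast rays from these.

Run:
```python
from h import *
z=np.load('pics/w1.npz',allow_pickle=True);p=z['p'].astype(int);d=z['d'];c=z['c'].item();P=cloud('wrist',d,c)
M=R.from_euler('xyz',c['attitude']).as_matrix()
def ray(u,v,h):
    r=M@np.array([(u-c['cx'])/c['fx'],(v-c['cy'])/c['fy'],1]);return c['origin']+r*(h-c['origin'][2])/r[2]
# deck
m=np.zeros((420,560),bool);m[110:235,160:370]=1
q=(m&(abs(P[...,2]-70)<4)&(p.min(-1)>120)).astype(np.uint8)
k,l,st,_=cv2.connectedComponentsWithStats(q);i=1+np.argmax(st[1:,4]);Q=P[l==i]
rect=cv2.minAreaRect(Q[:,:2].astype(np.float32));print('deck',np.median(Q[:,2]),rect)
# back edge & side edges by ray on z=70
print('corners px->z70',[ray(u,v,70).round(1)[:2].tolist() for u,v in((167,118),(361,118),(173,213),(357,213))])
# cap
mm=(p.max(-1)<60);mm[:155]=0;mm[190:]=0;mm[:,:270]=0;mm[:,330:]=0
k,l,st,ce=cv2.connectedComponentsWithStats(mm.astype(np.uint8));
for j in range(1,k):
    if st[j,4]>30:print('dark',st[j],ce[j].round(1))
cp=mm&(P[...,2]>90);vv,uu=np.nonzero(cp);print('cap',cp.sum(),P[cp].mean(0),np.percentile(P[cp],[2,98],axis=0).round(1).tolist(),'ray',ray(uu.mean(),vv.mean(),100))
# key
kk=np.zeros_like(mm);kk[185:212,198:228]=1;kk&=(P[...,2]>73.5)&(P[...,2]<80);vv,uu=np.nonzero(kk);(x,y),r=cv2.minEnclosingCircle(np.c_[uu,vv].astype(np.float32));print('key',kk.sum(),(x,y,r),ray(x,y,76),P[kk].mean(0))
# lid
ll=np.zeros_like(mm);ll[95:140,170:240]=1;L=P[ll&(P[...,2]>80)]
for a in range(80,140,6):
    s=L[(L[:,2]>=a)&(L[:,2]<a+6)]
    if len(s)>3:print('lid',a,len(s),np.percentile(s,[3,50,97],axis=0).round(1)[:,:2].tolist())
a=p[95:235,160:370].astype(np.uint8);cv2.imwrite('pics/w1c.png',cv2.resize(a[:,:,::-1],None,fx=3.8,fy=3.8,interpolation=cv2.INTER_CUBIC))
```

```text
deck 70.28161842424905 ((434.31597900390625, 256.587158203125), (123.89643096923828, 240.5394287109375), 4.289027214050293)
corners px->z70 [[485.0, 377.1], [502.4, 144.8], [367.5, 369.3], [385.0, 134.3]]
dark [279 164  47  17 347] [294.6 171.4]
cap 205 [434.82453622 231.28505426 101.58311352] [[425.1, 224.3, 95.8], [443.7, 238.1, 102.4]] ray [434.65691093 231.23567747 100.        ]
key 262 (212.21975708007812, 198.2079620361328, 11.435060501098633) [391.93686582 318.75629943  76.        ] [391.64132852 318.42113878  76.01365942]
lid 80 17 [[473.5, 297.5], [479.1, 303.4], [491.4, 351.0]]
lid 86 25 [[475.7, 302.2], [480.2, 303.0], [492.6, 345.8]]
lid 92 20 [[477.4, 302.3], [485.0, 302.9], [494.7, 345.5]]
lid 98 20 [[476.8, 302.6], [483.8, 303.3], [495.5, 346.1]]
lid 104 14 [[477.8, 302.3], [481.6, 303.3], [496.5, 346.0]]
lid 110 16 [[478.9, 302.5], [486.9, 302.9], [497.1, 345.4]]
lid 116 22 [[478.8, 302.3], [485.7, 303.1], [497.7, 346.7]]
lid 122 196 [[483.9, 302.9], [494.6, 324.3], [499.4, 347.8]]
lid 128 562 [[481.8, 304.1], [488.8, 325.2], [497.8, 347.4]]
lid 134 18 [[485.7, 317.5], [487.2, 327.6], [488.7, 335.2]]
```

View pics/w1c.png

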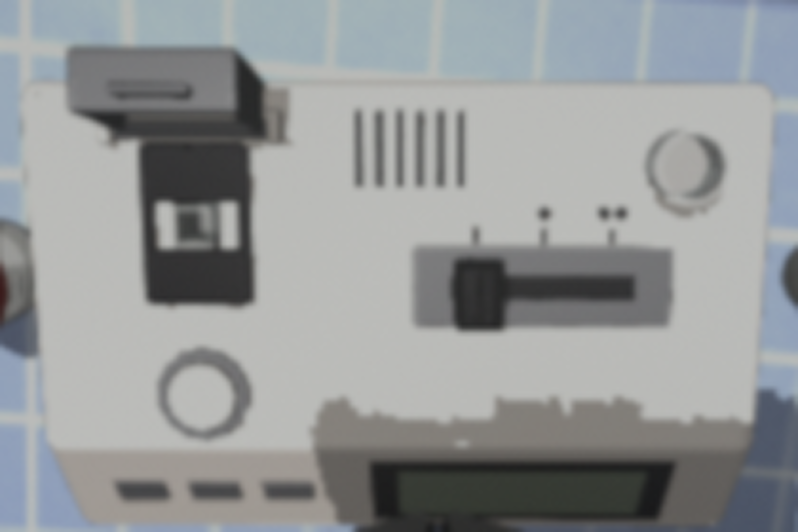

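Request:
{"op": "jog_arm", "data": {
  "plan": [0.013,0.02,0,0,0,0,0.013,0.02,-0.05,0,0,0,0.013,0.02,-0.1,0,0,0,0.013,0.02,-0.15,0,0,0,0.013,0.02,-0.19,0,0,0,0.013,0.02,-0.21,0,0,0,0.013,0.02,-0.222,0,0,0,0.013,0.02,-0.222,0,0,0,0.013,0.02,-0.222,0,0,0]
}}

```text
clock: 3.05
eef_pos: [433.0, 260.4, 84.6]
eef_rot: [-3.141, -0.002, 0.072]
wrist_force: [0.3, 0.8, 1.1]
finger_gap: 0.5
finger_force: 0.0
```

Request:
{"op": "jog_arm", "data": {
  "plan": [0.0004,-0.005,0,0,0,0,0.0007,-0.01,0,0,0,0,0.001,-0.014,0,0,0,0,0.0013,-0.018,0,0,0,0]
}}

```text
clock: 3.45
eef_pos: [433.9, 242.7, 84.2]
eef_rot: [-3.14, -0.001, 0.072]
wrist_force: [0.7, 4.2, 3.7]
finger_gap: 0.6
finger_force: 2.3
```

Request:
{"op": "jog_arm", "data": {
  "plan": [0.0003,-0.004,0,0,0,0,0.0006,-0.008,0,0,0,0,0.0009,-0.012,0,0,0,0,0.0012,-0.016,0,0,0,0,0.0015,-0.02,0,0,0,0]
}}

```text
clock: 3.95
eef_pos: [434.9, 222.5, 83.3]
eef_rot: [-3.141, 0.0, 0.072]
wrist_force: [0.3, 5.4, -2.0]
finger_gap: 0.3
finger_force: 2.3
```

Request:
{"op": "jog_arm", "data": {
  "plan": [0.0003,-0.004,0,0,0,0,0.0006,-0.008,0,0,0,0,0.0008,-0.011,0,0,0,0,0.0009,-0.012,0,0,0,0,0.0009,-0.012,0,0,0,0]
}}

```text
clock: 4.45
eef_pos: [436.0, 210.4, 83.5]
eef_rot: [3.141, -0.0, 0.072]
wrist_force: [0.1, -0.0, -0.3]
finger_gap: 0.0
finger_force: 0.0
```

Run:
```python
from h import *
c=get_calibration('wrist');p,d=camera('wrist');P=cloud('wrist',d,c)
p2,d2=camera('side');np.savez('pics/s2.npz',p=p2,d=d2);P2=cloud('side',d2)
for n,p,P in(('wrist',p,P),('side',p2,P2)):
    m=(p.max(-1)<60)&(P[...,2]>90)&(P[...,2]<104)&(abs(P[...,0]-436)<16)&(P[...,1]>140)&(P[...,1]<245)
    print(n,m.sum(),np.percentile(P[m],[2,50,98],axis=0).round(1).tolist() if m.any() else '')
cv2.imwrite('pics/s2.png',cv2.resize(p2[160:290,215:350,::-1],None,fx=4,fy=4,interpolation=cv2.INTER_CUBIC))
print(manip.read_state()['wrist_force'])
```

```text
wrist 1143 [[435.5, 181.6, 90.7], [444.7, 192.9, 99.0], [446.9, 223.0, 103.2]]
side 84 [[425.4, 177.6, 90.6], [433.3, 181.4, 96.7], [444.8, 215.6, 101.1]]
[-0.61886769 -0.25239257  0.3275568 ]
```

View pics/s2.png

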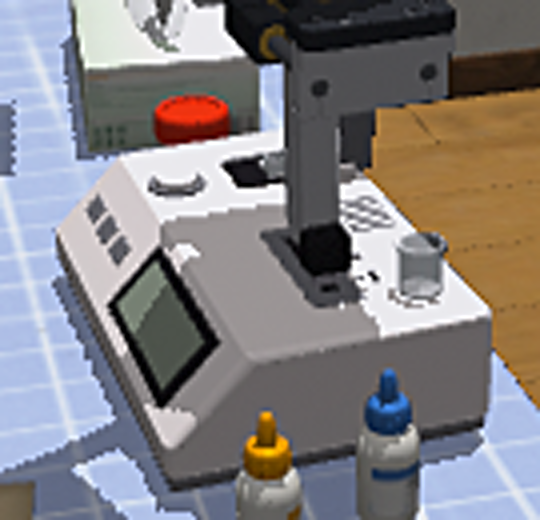

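The cap moved about 42-44 mm to the two-dot stop, and the finger is free with the force at zero. Next, retreat and go behind the lid.

Request:
{"op": "jog_arm", "data": {
  "plan": [0,0.003,0.01,0,0,0,0,0.004,0.06,0,0,0,0,0.004,0.105,0,0,0,0,0.004,0.13,0,0,0,0.03,0.04,0.13,0,0,0,0.06,0.075,0.13,0,0,0,0.089,0.113,0.13,0,0,0,0.089,0.115,0.13,0,0,0,0.089,0.115,0.09,0,0,0,0.089,0.115,0.05,0,0,0,0.089,0.115,0.034,0,0,0,0.089,0.115,0.034,0,0,0]
}}

```text
clock: 5.75
eef_pos: [523.7, 325.1, 115.7]
eef_rot: [3.14, 0.004, 0.072]
wrist_force: [-0.6, 0.1, 0.5]
finger_gap: 0.4
finger_force: 0.0
```

Request:
{"op": "jog_arm", "data": {
  "plan": [-0.01,-0.001,0,0,0,0,-0.016,-0.001,0,0,0,0,-0.021,-0.0015,0.001,0,0,0,-0.026,-0.002,0.002,0,0,0,-0.031,-0.002,0.003,0,0,0,-0.036,-0.0025,0.004,0,0,0,-0.04,-0.003,0.005,0,0,0]
}}

```text
clock: 6.45
eef_pos: [484.5, 322.6, 122.6]
eef_rot: [-3.142, 0.0, 0.072]
wrist_force: [0.5, 0.1, -0.6]
finger_gap: 0.6
finger_force: 0.2
```

Request:
{"op": "jog_arm", "data": {
  "plan": [-0.005,0,0,0,0,0,-0.01,-0.0005,-0.001,0,0,0,-0.014,-0.001,-0.001,0,0,0,-0.018,-0.001,-0.003,0,0,0]
}}

```text
clock: 6.85
eef_pos: [466.6, 321.6, 119.5]
eef_rot: [-3.142, -0.0, 0.072]
wrist_force: [-0.2, 0.7, 0.1]
finger_gap: 0.4
finger_force: 0.2
```

```bash
cat >> h.py <<'E'
def crop(n,name,a,b,c,d,f=4):
    p,_=camera(n);cv2.imwrite(f'pics/{name}.png',cv2.resize(p[a:b,c:d,::-1],None,fx=f,fy=f,interpolation=cv2.INTER_CUBIC))
E
python3 -c "
from h import *
crop('side','s3',150,270,230,350)"
```

```text
(no output)
```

View pics/s3.png

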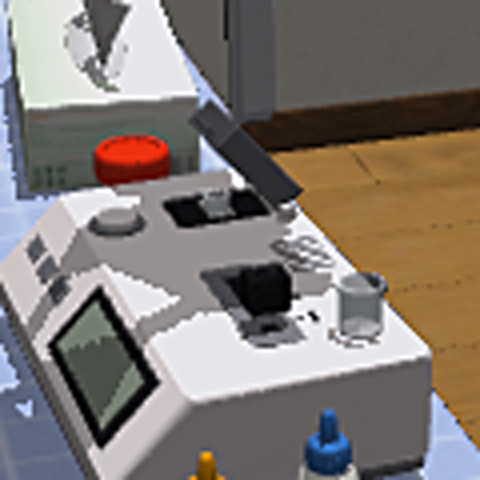

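The lid is now at about 0.85 rad (at (245,155) in the crop) and the lever is still at its far end. I'll keep following the lid down.

Request:
{"op": "jog_arm", "data": {
  "plan": [-0.005,0,-0.002,0,0,0,-0.01,-0.0005,-0.005,0,0,0,-0.014,-0.001,-0.007,0,0,0,-0.018,-0.001,-0.0105,0,0,0,-0.0215,-0.0015,-0.014,0,0,0,-0.0245,-0.002,-0.018,0,0,0,-0.027,-0.002,-0.022,0,0,0,-0.029,-0.002,-0.026,0,0,0,-0.029,-0.002,-0.026,0,0,0,-0.029,-0.002,-0.026,0,0,0]
}}

```text
clock: 7.9
eef_pos: [438.0, 319.7, 93.4]
eef_rot: [-3.142, 0.0, 0.072]
wrist_force: [-0.3, 0.6, -0.9]
finger_gap: 0.5
finger_force: 0.0
```

Run:
```python
from h import *
print(manip.read_state()['wrist_force'])
p,d=camera('scene');P=cloud('scene',d)
m=(abs(P[...,0]-445)<45)&(abs(P[...,1]-325)<22)&(P[...,2]>78)&(P[...,2]<130)
for a in range(400,490,10):
    s=P[m&(P[...,0]>=a)&(P[...,0]<a+10)]
    if len(s):print(a,len(s),np.percentile(s[:,2],[5,30,50,95]).round(1))
crop('side','s4',150,270,230,350)
```

```text
[-0.29377816  0.63661334 -0.86008961]
410 43 [78.5 79.7 81.6 89.6]
420 186 [ 81.6  88.7  90.1 127.2]
430 105 [ 82.8  88.8  89.8 125.3]
440 67 [ 81.3  88.6  89.4 118.8]
450 49 [80.  88.1 88.6 90.3]
460 54 [87.1 88.7 89.  90.4]
470 25 [86.2 88.3 88.7 89.6]
```

View pics/s4.png

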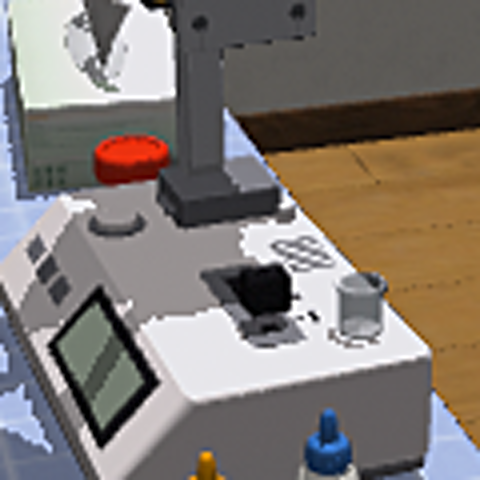

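The lid lies flat with its top level at 89-90 mm across its length. I'll press it gently to make sure it's shut.

Request:
{"op": "jog_arm", "data": {
  "plan": [0,0,-0.0015,0,0,0,0,0,-0.003,0,0,0,0,0,-0.004,0,0,0,0,0,-0.004,0,0,0]
}}

```text
clock: 8.4
eef_pos: [438.0, 319.7, 89.8]
eef_rot: [-3.142, -0.0, 0.072]
wrist_force: [-1.5, -0.7, 4.3]
finger_gap: 0.4
finger_force: 2.2
```

Request:
{"op": "jog_arm", "data": {
  "plan": [0,0,0.015,0,0,0,0,0,0.03,0,0,0,-0.03,-0.001,0.03,0,0,0,-0.046,-0.001,0.03,0,0,0,-0.046,-0.001,0.03,0,0,0,-0.046,-0.001,0.01,0,0,0,-0.046,-0.001,-0.005,0,0,0,-0.046,-0.001,-0.01,0,0,0,-0.046,-0.001,-0.01,0,0,0]
}}

```text
clock: 9.3
eef_pos: [392.2, 318.5, 79.0]
eef_rot: [3.141, 0.001, 0.072]
wrist_force: [0.7, -0.1, 0.8]
finger_gap: 0.4
finger_force: 0.0
```

Request:
{"op": "jog_arm", "data": {
  "plan": [0,0,-0.002,0,0,0,0,0,-0.004,0,0,0,0,0,-0.005,0,0,0,0,0,-0.006,0,0,0,0,0,-0.006,0,0,0]
}}

```text
clock: 9.8
eef_pos: [392.3, 318.9, 73.8]
eef_rot: [-3.141, -0.001, 0.072]
wrist_force: [2.3, -0.0, 3.1]
finger_gap: 1.0
finger_force: 1.4
```

Request:
{"op": "jog_arm", "data": {
  "plan": [0,0,-0.001,0,0,0,0,0,-0.0015,0,0,0,0,0,-0.0015,0,0,0,0,0,-0.0015,0,0,0]
}}

```text
clock: 10.2
eef_pos: [392.3, 318.9, 72.3]
eef_rot: [-3.141, -0.001, 0.072]
wrist_force: [3.5, -0.1, 5.2]
finger_gap: 0.5
finger_force: 2.6
```

Request:
{"op": "jog_arm", "data": {
  "plan": [0,0,0.003,0,0,0,0,0,0.008,0,0,0,0,0,0.03,0,0,0,0,0,0.07,0,0,0,0,0,0.11,0,0,0,-0.03,-0.03,0.15,0,0,0,-0.03,-0.03,0.18,0,0,0,-0.03,-0.03,0.18,0,0,0,-0.03,-0.03,0.18,0,0,0]
}}

```text
clock: 11.1
eef_pos: [361.7, 288.6, 252.1]
eef_rot: [-3.141, -0.0, 0.072]
wrist_force: [0.1, -0.8, -0.4]
finger_gap: 0.7
finger_force: 0.0
```

Run:
```python
from h import *
print(manip.read_state()['wrist_force'])
crop('wrist','w5',60,260,130,400,2.9)
```

```text
[ 0.07447704 -0.82242348 -0.42151542]
```

View pics/w5.png

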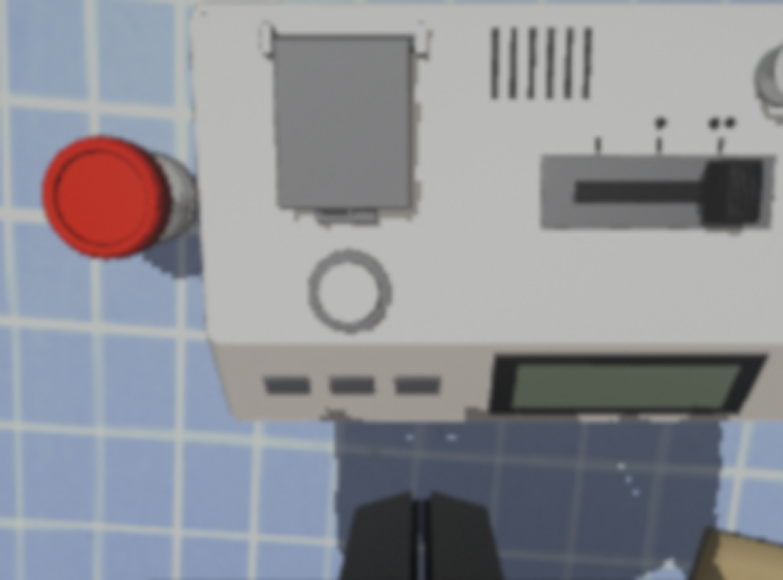

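The lid is shut (345,120), the lever is at the two-dot mark (730,190), and the key is up (349,290). Handing in.

```bash
python3 -c "
from cell import manip
print(manip.sign_off())"
```

```text
the job is handed in; nothing more can be done
None
```

The lever is at the two-dot stop and the lid is fully shut; with both done I pressed the measuring key to about 4 mm and let it come up again, and the job was handed in at about 11 s with the arm clear.

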